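Put the bottle roller into third gear and start it

TASK

The gear lever of the bottle roller stands somewhere in the left-hand slot of its H-shaped gate. Without gripping the knob, push it gently with the fingertips to neutral, across to the right, then forward, away from you, fully home into the third slot (the far right one), and only then press the flat start button all the way in and let it come back up. Do not press the mushroom-shaped stop button, and leave the bottles and glassware as they stand.

Things in the scene. Friction and masses are not known exactly. Their poses are not given: they have to be found in the camera images.
- roller: The bottle roller, a grey machine fixed to the bench. Origin: on the bench, straight below the middle of the gate. Axes: x forward (away from the robot), y to the left along the rollers, z up; turned up to 20 degrees. In its frame (mm): gear case x -55 to 90, y -70 to 70, 90 high; switch box x -132 to -55, y as the case, 86 high; motor x 90 to 247, y -51 to 51, 128 high.
- neutral (a point): Middle of the H-shaped gate, on top of its 80 x 84 mm plate, 100 mm above the bench; axes as roller. Two slots along x, at y +14 mm (left) and -14 mm (right), 13 mm wide, reach 23 mm forward and back; a crossway along y, 17 mm wide, joins them in the middle. First slot far left, second near left, third far right, fourth near right.
- knob (a point): Centre of the round black knob, 36 mm diameter, on the gear lever (10 mm steel stem). The lever swings about a pivot 30 mm above the bench, below the middle of the gate; the knob is 150 mm from the pivot, so 180 mm above the bench when upright. It stays where it is left; about 2.5 to 3 N at the knob moves it. The gate's edges stop the stem.
- gear_along (a joint): Swing of the lever forward (+) and back (-), rad: 0 in neutral, stopped by the slot ends at about +0.26 and -0.26. The knob moves about 1.5 mm per 0.01 rad along the roller's x. The stem can go across only within about 0.06 of 0. At the start anywhere from -0.245 to 0.245.
- gear_across (a joint): Swing of the lever to the right (+) and left (-), rad: about -0.18 to -0.23 in the left slot, +0.18 to +0.23 in the right slot. The knob moves about 1.5 mm per 0.01 rad along the roller's -y.
- start_top (a point): Middle of the top of the flat round black start button (26 mm diameter, standing 10 mm out of a 42 mm collar), facing up on the right half of the switch box, 107 mm above the bench; at x -93.5, y -36 mm in the roller's frame.
- start (a joint): How far the start button is pressed, m: 0 up, 0.006 all the way in. Its spring takes about 1.5 N to begin and 5 N at the end of the travel, and brings it back up.
- stop_top (a point): Middle of the top of the mushroom-shaped black stop button (38 mm diameter), on the left half of the switch box, 124 mm above the bench; at x -93.5, y +36 mm in the roller's frame. Leave it alone.
- stop (a joint): How far the stop button is pressed, in m: 0 up, 0.006 all the way in.
- rbottle_1: Lying glass roller bottle, 80 mm diameter, 150 mm long, white cap; it lies across the rollers in the near lane, next to the gear case, its top about 152 mm above the bench. Origin: centre of its flat bottom, on its axis (its z axis, which runs along the rollers).
- rbottle_2: The same bottle, lying in the far lane next to the gear case.
- rbottle_3: The same bottle, lying in the near lane at the far end of the rollers.
- tall_bottle: Standing stoppered glass bottle, 64 mm diameter, 150 mm tall, to the right of the gear case. Origin: centre of its underside.
- small_bottle: Standing stoppered glass bottle, 48 mm diameter, 105 mm tall, to the right of the gear case, farther back. Origin: centre of its underside.
- petri: Covered glass petri dish, 92 mm diameter, 19 mm high, on the bench to the right of the switch box. Origin: centre of its underside.

How it is judged:
On the way, in this order (a step that is already met when the one before it is completed fails the run):
1. the lever has been brought across to the right side of the gate, in neutral (value of joint gear_across above 0.15 rad and value of joint gear_along between -0.1 and 0.1 rad).
2. the lever is fully home in the third slot (value of joint gear_along above 0.215 rad and value of joint gear_across above 0.15 rad), for 0.2 s.
3. the start button is pressed in, with the lever in third (all of step 2 and value of joint start above 0.0045 m), for 0.04 s.
At the end, for the whole second after the job is handed in: The lever stands at rest in the third slot, at least 0.215 rad forward (its stop is at about 0.26), both buttons are up, and the bottles and glassware are within 20 mm of where they stood (all of step 2 and value of joint each of start, stop below 0.002 m and velocity of joint gear_along between -0.05 and 0.05 rad/s and distance of each of rbottle_1, rbottle_2, rbottle_3, tall_bottle, small_bottle, petri from where it was at the start of the episode below 0.02 m); the robot touches nothing.
It fails at once if the start button is pressed (more than 3 mm) while the lever is not in third (value of joint start above 0.003 m and not (value of joint gear_along above 0.2 rad and value of joint gear_across above 0.15 rad)).
It fails at once if the stop button is pressed (more than 3 mm) (value of joint stop above 0.003 m).
It fails at once if the lever is gripped or forced: the fingers press on it with more than 38 N in all (contact force between the fingers and gear_along above 38 N).
It fails at once if a bottle or piece of glassware is moved more than 20 mm or lifted (distance of any of rbottle_1, rbottle_2, rbottle_3, tall_bottle, small_bottle, petri from where it was at the start of the episode above 0.02 m).
It also fails if it takes over 58 s, if anything falls off the work surface, if the arm or the gripper's body presses on something with over 40 N, if the wrist force passes 120 N, or if a joint passes its speed limit or range.

ROBOT

A 6-joint arm with a two-finger parallel gripper is mounted at the origin on the work surface. World frame = base frame: x ahead of the robot, y to its left, z up, the work surface at z = 0. Lengths are in m, angles in rad, forces in N, time in s.
With the tool pointing down it reaches from about 0.3 to 0.875 m from the base axis. Payload 4.2 kg.
Tool frame: the origin (TCP) lies at the very end of the fingers, on their centre line; the grasp point (between the pads) lies 19 mm behind it (grip_depth is the distance from the TCP to the grasp point, in m); z points along the fingers, y is the line along which they close (so a half turn about z gives the same grasp; the last joint's range is limited). The gripper opens to 85 mm and grips with 20 to 120 N. Pads are 22 mm wide; open, the fingers measure 114 mm over their backs; the gripper's body (76 mm by 85 mm) begins 54 mm behind the grasp point. The pads swing forward as they close: fully open they stand 13 mm farther back than shut.
Start: joints at [-1.148, 0.32, 1.565, -0, 1.257, -0.02], TCP at [0.246, -0.52, 0.231] pointing down, gripper open.
Joint ranges: [-3.11, 3.11], [-0.84, 2.01], [0.21, 2.61], [-1.34, 4.49], [0.05, 2.63], [-2.56, 2.56]. Speed limits (rad/s): [2.57, 2.57, 3.14, 3.14, 3.14, 3.14].

INTERFACE

Orientations are given as a 3x3 rotation matrix whose columns are the frame's x, y, z axes.
In Python, from station import observe, capture, finish_job, recognise, grip_depth gives the robot as it stands. The module is installed in compiled form; this text tells all that it offers.
- The arm moves only by the tool move_arm, never from a script. Its argument "motion" is a list that holds one entry, the list of rows, each a list of 7 numbers: the gripper command: -1 is shut, 1 is fully open, values between are in proportion, then the shift along the world's x, y, z in mm, then the turn, a rotation vector about the world's x, y, z in degrees. In form: [[[grip, tx, ty, tz, rx, ry, rz], ...]]. A call has 1 to 10 rows; each row is the pose to reach, as a shift and turn from the pose commanded when the call began; what a row does not reach only later rows make up. A row lasts 1/10 s, in which the tool goes at most 50 mm and 8.59 degrees, less where a joint would pass 70% of its speed; a pose out of reach is approached as far as the arm can. A call with a gripper value outside its range is refused whole. The fingers move at their own pace and stop on an object; "newtons" is the grip in N (left out, the last holds). Time passes only in rows, so rows that repeat a pose let the fingers close. It gives the time, the measured TCP pose, the force, the opening and the grip force at its end, in the units of the state.
- observe(): the state, without advancing time (a new reading comes with each control period).
- capture(name): name is "side" or "top" or "wrist"; returns a dict with "pixels" (420x560x3 uint8, red, green, blue), "fx", "fy", "cx", "cy" (pixels), "cam_to_world" (4x4, takes a point from camera to world coordinates); the wrist camera has in their place "tool_from_camera" (4x4, takes a point from camera to tool coordinates, whose origin is the TCP and whose axes are the flange's). Camera axes: x right, y down, z forward; pixel columns grow to the right and rows downward; lengths in m; the calibration is good to about 2 mm. A picture is of the moment at which its call begins: read the wrist's pose just before it. There is no depth.
- finish_job(): hands the job in; it is judged then, once.
Trained networks look in a picture, given as the dict that the camera call returned (one of the last four; its "shot" number tells which), for a name from the list of things; names that differ only in an ending like _2 or _b are one class to them, and where a whole thing is asked for, a point or a joint stands for the part that bears it (a point fixed in the world has none). Each returns a list of dicts, best first, with "confidence" (0 to 1); they miss things now and then, are a little off and sometimes report something else, mostly with a low value. They report only what shows in the picture. A call takes as long as a camera call.
- recognise(picture, target): "at" ([x, y, z] in m, in the coordinates of the camera as it stood for that picture, good to about 4 mm: the middle of the surface that is visible of it).
The state is a dict: "time_s": time; "joint_positions": joint angles; "joint_vel": joint speeds; "joint_torque": joint torques, N m; "position": TCP position; "eef_rot": TCP orientation; "contact_force": force on the tool from outside, world axes, zero at the start; "ft_torque": the same for the moment, N m; "grip_width": opening from 0.0 (shut) to 1.0 (fully open); "grip_force": force on a finger pad.
Only numpy, scipy, OpenCV 4.12 (cv2) and the standard library are available. Lean on these libraries where they do the work, as an engineer would, in place of code of your own. Each camera call takes 0.05 s, during which the arm holds its last target. There are 200 camera calls.

## Working session

There is one attempt and no reset: what is moved stays moved. The work goes in short steps, Python scripts to look and compute and a tool call to move; the robot and the scene stay as the last step left them, time stands still between calls to the robot, and variables do not carry over. Pictures are saved under pics/ and viewed, at most 10 in all, crops included, and the job is handed in when it is done.

Besides the shell and the picture viewer there is one more tool, called after "Call:" by a JSON object that holds its "op" and its "data". move_arm: Moves the arm, as the interface text tells. Its arguments: {"type":"object","properties":{"motion":{"type":"array","items":{"type":"array","items":{"type":"array","items":{"type":"number"}}}},"newtons":{"type":"number"}},"required":["motion"]}

```bash
mkdir -p pics; cat > h.py <<'E'
import numpy as np, cv2
from station import observe, capture, finish_job, recognise, grip_depth
def cap(n):
    s=observe(); p=capture(n)
    if 'cam_to_world' in p: T=np.array(p['cam_to_world'])
    else:
        W=np.eye(4); W[:3,:3]=s['eef_rot']; W[:3,3]=s['position']; T=W@np.array(p['tool_from_camera'])
    return p,T
def save(p,f): cv2.imwrite(f,p['pixels'][:,:,::-1])
def proj(p,T,X):
    c=np.linalg.inv(T)@np.append(X,1); return np.array([p['fx']*c[0]/c[2]+p['cx'],p['fy']*c[1]/c[2]+p['cy']])
def rec(p,T,t):
    return [(np.round((T@np.append(r['at'],1))[:3]*1000,1).tolist(),round(r['confidence'],2)) for r in recognise(p,t)[:3]]
E
python3 - <<'E'
from h import *
for n in('top','side','wrist'):
    p,T=cap(n); save(p,f'pics/{n}0.png'); print(n,np.round(T[:3,3],3))
    for t in('roller','knob','start_top','stop_top','rbottle_1','tall_bottle','small_bottle','petri'):
        try: print(t,rec(p,T,t))
        except Exception as e: print(t,e)
print(observe()['time_s'])
E
```

```text
top [ 0.531 -0.019  0.94 ]
roller []
knob [([609.5, 9.0, 186.4], 0.65), ([603.8, 60.1, 87.3], 0.36)]
start_top []
stop_top [([493.9, 44.8, 122.7], 0.6)]
rbottle_1 [([677.7, 283.8, 143.1], 0.96), ([577.3, 186.4, 145.2], 0.85), ([609.1, 342.2, 142.8], 0.83)]
tall_bottle [([545.2, -155.9, 109.0], 0.58)]
small_bottle [([646.3, -146.1, 78.4], 0.74)]
petri [([421.0, -130.2, 17.1], 0.97)]
side [0.052 0.798 0.72 ]
roller [([556.2, 190.3, 73.7], 0.61), ([596.7, 16.7, 172.4], 0.55)]
knob [([601.8, 16.9, 172.5], 0.82)]
start_top [([473.2, -21.0, 109.0], 0.59), ([600.4, 14.5, 173.7], 0.44)]
stop_top [([484.3, 48.3, 119.6], 0.51)]
rbottle_1 [([671.1, 316.5, 137.4], 0.9), ([590.5, 366.2, 135.7], 0.9), ([556.0, 206.4, 138.8], 0.76)]
tall_bottle [([535.3, -150.3, 87.2], 0.85), ([487.1, 52.9, 118.1], 0.47), ([594.4, 15.0, 172.8], 0.31)]
small_bottle [([637.3, -154.8, 73.6], 0.67), ([669.0, 313.6, 138.6], 0.52), ([415.7, -123.4, 19.9], 0.19)]
petri [([414.2, -121.2, 17.8], 0.62)]
wrist [ 0.309 -0.49   0.374]
roller []
knob []
start_top []
stop_top []
rbottle_1 []
tall_bottle []
small_bottle []
petri []
1.35
```

View pics/top0.png

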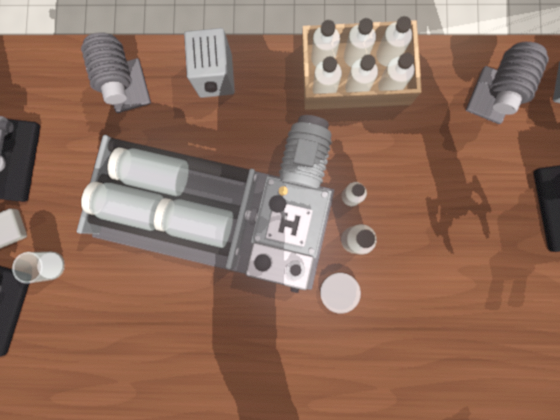

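View pics/side0.png

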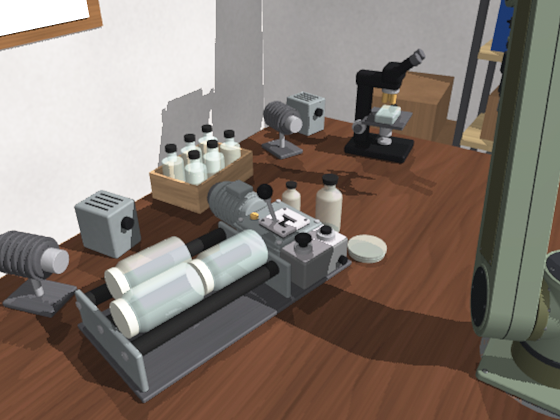

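```bash
python3 - <<'E'
from h import *
p=cv2.imread('pics/top0.png')[170:295,230:360]; cv2.imwrite('pics/topc.png',cv2.resize(p,None,fx=4.5,fy=4.5,interpolation=cv2.INTER_CUBIC))
p=cv2.imread('pics/side0.png')[175:275,240:370]; cv2.imwrite('pics/sidec.png',cv2.resize(p,None,fx=5,fy=5,interpolation=cv2.INTER_CUBIC))
E
```

```text
(no output)
```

View pics/topc.png

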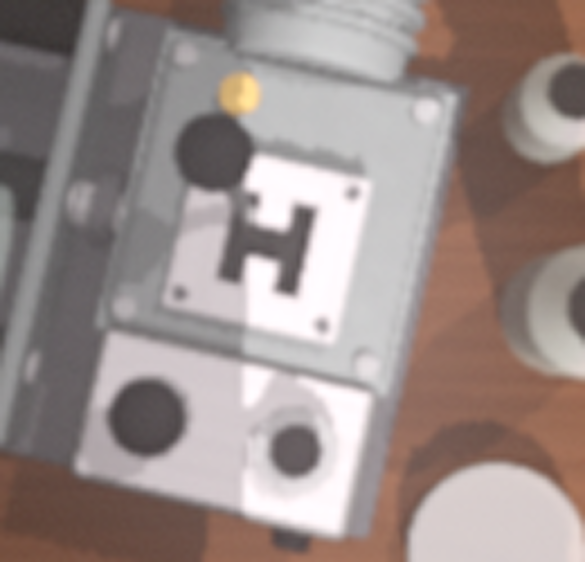

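View pics/sidec.png

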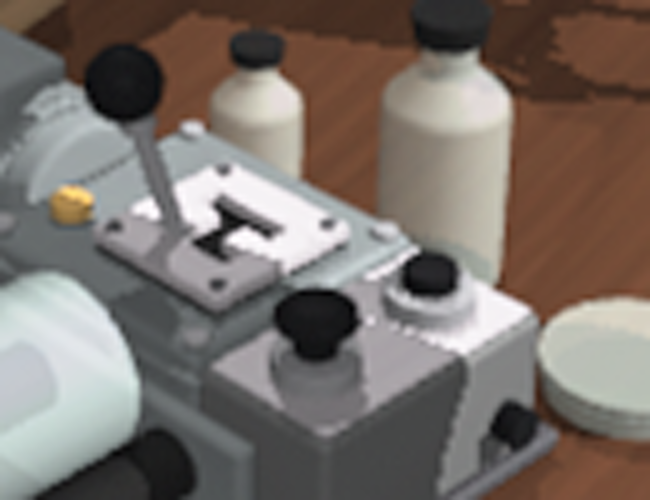

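```bash
cat > fit.py <<'E'
from h import *
from scipy.optimize import least_squares
def RT(q): 
    c,s=np.cos(q[2]),np.sin(q[2]); return np.array([[c,-s,0],[s,c,0],[0,0,1]]),np.array([q[0],q[1],0])
def w(q,X): R,t=RT(q); return R@np.array(X)/1.0+t
def knob(a,c): # along, across
    d=np.array([np.tan(a),-np.tan(c),1]); return np.array([0,0,.03])+.15*d/np.linalg.norm(d)
if __name__=='__main__':
    pt,Tt=cap('top'); ps,Ts=cap('side')
    top=[((147,415),(-93.5,36,124)),((295,450),(-93.5,-36,107)),((268,248),(0,0,100)),((372,180),(40,-42,100)),((332,342),(-40,-42,100)),((163,302),(-40,42,100))]
    side=[((432,270),(-93.5,-36,107)),((220,165),(40,-42,100)),((95,240),(40,42,100)),((222,310),(-40,42,100)),((350,230),(-40,-42,100))]
    O=[(pt,Tt,np.array(u)/4.5+[230,170],np.array(X)/1e3) for u,X in top]+[(ps,Ts,np.array(u)/5+[240,175],np.array(X)/1e3) for u,X in side]
    f=lambda q:np.concatenate([proj(p,T,w(q,X))-u for p,T,u,X in O])
    r=least_squares(f,[.58,0,-.2],loss='soft_l1'); print(r.x,np.round(r.fun.reshape(-1,2),1).tolist()); q=r.x
    K=[(pt,Tt,np.array([214,152])/4.5+[230,170]),(ps,Ts,np.array([124,83])/5+[240,175])]
    g=lambda k:np.concatenate([proj(p,T,w(q,knob(*k)))-u for p,T,u in K])
    k=least_squares(g,[.1,-.2]); print('knob',k.x,k.fun,w(q,knob(*k.x)))
    for n,X in dict(n=(0,0,.18),start=(-.0935,-.036,.107),stop=(-.0935,.036,.124)).items(): print(n,w(q,X))
    for a,c in((0,-.2),(0,.2),(.26,.2)): print(a,c,w(q,knob(a,c)))
    np.save('q.npy',q); s=observe(); print(s['time_s'],np.round(s['eef_rot'],3),s['contact_force'])
E
python3 fit.py
```

```text
[ 0.57407149 -0.01093249 -0.20979144] [[-0.4, 1.4], [0.3, 1.0], [-0.4, -0.6], [-0.5, 0.8], [0.3, 0.9], [-0.1, 1.1], [-0.6, -1.3], [0.3, -1.2], [-1.0, -2.6], [-1.3, -2.3], [-0.6, -1.1]]
knob [ 0.20993564 -0.20278921] [ 0.19309693  0.41233693 -0.52099025 -0.15685398] [0.61020433 0.01160999 0.17382717]
n [ 0.57407149 -0.01093249  0.18      ]
start [ 0.47512433 -0.02667124  0.107     ]
stop [0.49011875 0.04375012 0.124     ]
0 -0.2 [0.5802776  0.01821452 0.17700999]
0 0.2 [ 0.56786538 -0.0400795   0.17700999]
0.26 0.2 [ 0.60507921 -0.04701766  0.17225464]
1.45 [[ 0.904  0.428  0.   ]
 [ 0.428 -0.904 -0.   ]
 [ 0.     0.    -1.   ]] [-0.27737018  0.28103794 -0.72813961]
```

Call:
{"op": "move_arm", "data": {"motion": [[[-1, 27, 35, 10, 0, 0, -4], [-1, 54, 70, 20, 0, 0, -8], [-1, 81, 105, 30, 0, 0, -12], [-1, 108, 140, 30, 0, 0, -16], [-1, 135, 175, 30, 0, 0, -20], [-1, 162, 210, 30, 0, 0, -24], [-1, 189, 245, 30, 0, 0, -28], [-1, 216, 280, 30, 0, 0, -32], [-1, 243, 315, 30, 0, 0, -36], [-1, 270, 350, 30, 0, 0, -37.3]]], "newtons": 20}}

```text
time_s: 2.45
position: [0.5173, -0.168, 0.2615]
eef_rot: [[0.978, -0.208, 0.0], [-0.208, -0.978, -0.0], [0.0, 0.0, -1.0]]
contact_force: [0.1, -0.8, 0.3]
grip_width: -0.002
grip_force: 0.0
```

Call:
{"op": "move_arm", "data": {"motion": [[[-1, 28, 35, 0, 0, 0, 0], [-1, 56, 70, 0, 0, 0, 0], [-1, 84, 105, 0, 0, 0, 0], [-1, 112, 140, 0, 0, 0, 0], [-1, 138, 173, 0, 0, 0, 0], [-1, 138, 173, -15, 0, 0, 0], [-1, 138, 173, -15, 0, 0, 0]]]}}

```text
time_s: 3.15
position: [0.6538, 0.0046, 0.2438]
eef_rot: [[0.979, -0.205, -0.005], [-0.205, -0.979, -0.0], [-0.005, 0.001, -1.0]]
contact_force: [-1.0, 0.5, -1.1]
grip_width: -0.0
grip_force: 0.0
```

Call:
{"op": "move_arm", "data": {"motion": [[[-1, 0, 0, -30, 0, 0, 0], [-1, 0, 0, -60, 0, 0, 0], [-1, 0, 0, -83, 0, 0, 0], [-1, 0, 0, -83, 0, 0, 0], [-1, 0, 0, -83, 0, 0, 0]]]}}

```text
time_s: 3.65
position: [0.6545, 0.0027, 0.1643]
eef_rot: [[0.978, -0.208, 0.001], [-0.208, -0.978, -0.0], [0.001, 0.0, -1.0]]
contact_force: [-0.1, -0.1, 0.9]
grip_width: -0.0
grip_force: 0.0
```

```bash
python3 - <<'E'
from h import *
from fit import w,knob
import numpy as np
s=observe(); print(s['position'],s['contact_force'],s['time_s'])
p,T=cap('side'); im=p['pixels'][:,:,::-1].copy()[130:290,190:380]; cv2.imwrite('pics/side1.png',cv2.resize(im,None,fx=3.5,fy=3.5,interpolation=cv2.INTER_CUBIC))
E
```

```text
[0.65451357 0.00274114 0.16427242] [-0.09391074 -0.13923299  0.90841981] 3.65
```

View pics/side1.png

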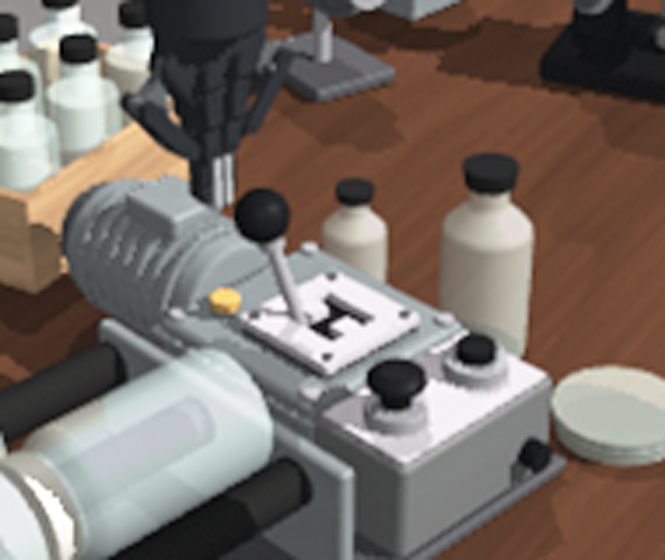

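Call:
{"op": "move_arm", "data": {"motion": [[[-1, -9.8, 2.1, 0, 0, 0, 0], [-1, -15.6, 3.3, 0, 0, 0, 0], [-1, -20.5, 4.4, 0, 0, 0, 0], [-1, -25.4, 5.4, 0, 0, 0, 0], [-1, -30.3, 6.5, 0, 0, 0, 0], [-1, -35.2, 7.5, 0, 0, 0, 0], [-1, -40.1, 8.5, 0, 0, 0, 0], [-1, -44, 9.4, 0, 0, 0, 0], [-1, -44, 9.4, 0, 0, 0, 0]]]}}

```text
time_s: 4.6
position: [0.6095, 0.013, 0.1631]
eef_rot: [[0.978, -0.207, -0.001], [-0.207, -0.978, 0.0], [-0.001, 0.0, -1.0]]
contact_force: [3.0, -0.6, 1.4]
grip_width: 0.005
grip_force: 1.0
```

```bash
cat > look.py <<'E'
import sys
from h import *
from fit import w,knob
from scipy.optimize import least_squares
q=np.load('q.npy'); s=observe(); print(np.round(s['position'],4),np.round(s['contact_force'],1),s['time_s'])
K=[]
for n in('top','side'):
    p,T=cap(n)
    # dark blob of knob near prediction is matched by hand: save crops
    u=proj(p,T,np.array([*map(float,sys.argv[2:5])])/1e3).astype(int); c=p['pixels'][u[1]-45:u[1]+45,u[0]-45:u[0]+45,::-1]
    print(n,u-45); K.append(cv2.resize(c,None,fx=4.4,fy=4.4,interpolation=cv2.INTER_CUBIC)); 
    r=recognise(p,'knob'); print([(np.round((T@np.append(i['at'],1))[:3]*1e3),round(i['confidence'],2)) for i in r[:2]])
cv2.imwrite(sys.argv[1],np.hstack(K))
E
python3 look.py pics/l1.png 580 18 177
```

```text
[0.6095 0.013  0.1631] [ 3.  -0.6  1.4] 4.6
top [229 174]
[(array([580.,  15., 186.]), 0.5)]
side [229 150]
[(array([576.,  23., 175.]), 0.63), (array([488.,  52., 118.]), 0.45)]
```

View pics/l1.png

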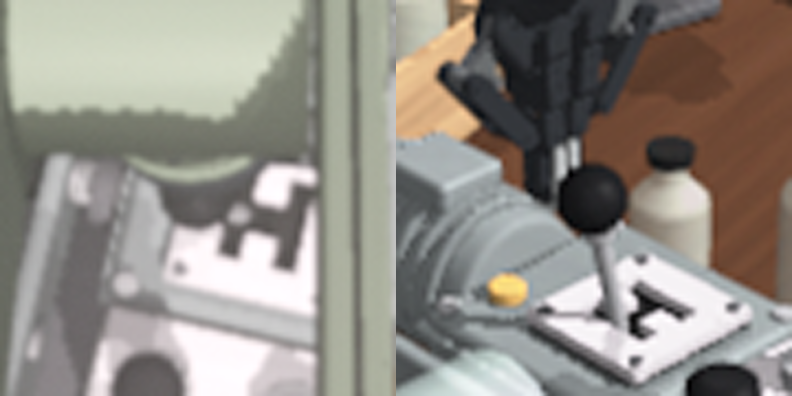

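Call:
{"op": "move_arm", "data": {"motion": [[[-1, 14.7, -3.1, 4, 0, 0, 0], [-1, 14.7, -3.1, 4, 0, 0, 0], [-1, 23.4, 38, 4, 0, 0, 0], [-1, 23.4, 38, 4, 0, 0, 0], [-1, -19.7, 47.1, 4, 0, 0, 0], [-1, -19.7, 47.1, 4, 0, 0, 0], [-1, -20.9, 41.2, 4, 0, 0, 0], [-1, -20.9, 41.2, 4, 0, 0, 0]]]}}

```text
time_s: 5.6
position: [0.5897, 0.0531, 0.1676]
eef_rot: [[0.978, -0.207, 0.0], [-0.207, -0.978, -0.001], [0.001, 0.0, -1.0]]
contact_force: [0.2, -0.4, -0.4]
grip_width: -0.005
grip_force: 0.0
```

Call:
{"op": "move_arm", "data": {"motion": [[[-1, -1, -4.9, 0, 0, 0, 0], [-1, -2.1, -9.8, 0, 0, 0, 0], [-1, -3.1, -14.7, 0, 0, 0, 0], [-1, -4.2, -19.6, 0, 0, 0, 0], [-1, -5.2, -24.5, 0, 0, 0, 0], [-1, -6.2, -29.4, 0, 0, 0, 0], [-1, -7.3, -34.2, 0, 0, 0, 0], [-1, -8.3, -39.1, 0, 0, 0, 0], [-1, -8.3, -39.1, 0, 0, 0, 0]]]}}

```text
time_s: 6.5
position: [0.5807, 0.0141, 0.1671]
eef_rot: [[0.978, -0.207, -0.001], [-0.207, -0.978, -0.001], [-0.001, 0.001, -1.0]]
contact_force: [0.7, 1.1, 0.5]
grip_width: -0.001
grip_force: 0.9
```

Call:
{"op": "move_arm", "data": {"motion": [[[-1, -1, -4.9, 0, 0, 0, 0], [-1, -2.1, -9.8, 0, 0, 0, 0], [-1, -3.1, -14.7, 0, 0, 0, 0], [-1, -4.2, -19.6, 0, 0, 0, 0], [-1, -4.2, -19.6, 0, 0, 0, 0]]]}}

```text
time_s: 7.0
position: [0.5766, -0.0055, 0.1671]
eef_rot: [[0.978, -0.207, -0.001], [-0.207, -0.978, -0.001], [-0.001, 0.001, -1.0]]
contact_force: [-0.2, 1.4, 0.6]
grip_width: -0.001
grip_force: 0.8
```

```bash
python3 look.py pics/l2.png 568 -40 177
```

```text
[ 0.5766 -0.0055  0.1671] [-0.2  1.4  0.6] 7.0
top [258 180]
[]
side [248 140]
[(array([567., -26., 170.]), 0.76), (array([471., -23., 107.]), 0.52)]
```

View pics/l2.png

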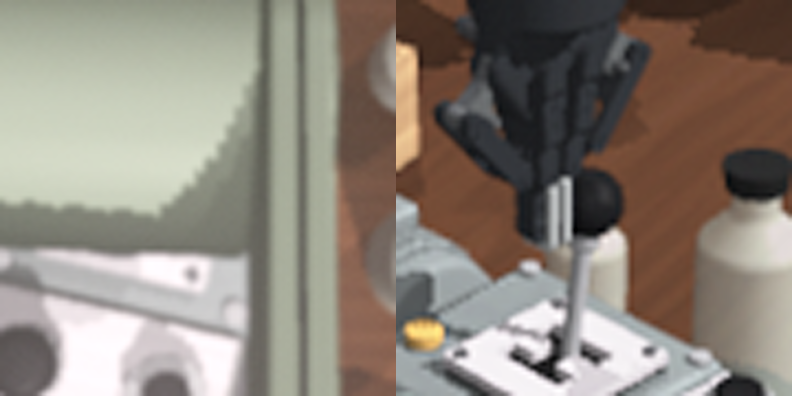

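```bash
cat > sk.py <<'E'
import sys
from h import *
from fit import w,knob
from scipy.optimize import least_squares
q=np.load('q.npy'); p,T=cap('side'); u=np.array([*map(float,sys.argv[1:3])])
# side residual bias of the pose fit (about -0.6,-1.5 px) is removed
k=least_squares(lambda k:proj(p,T,w(q,knob(*k)))-[-.6,-1.7]*np.array(1.)-u,[0,.1]).x
print(k,w(q,knob(*k)))
E
python3 sk.py 293.9 186.1
```

```text
[0.04225922 0.24303655] [ 0.57257648 -0.04748998  0.17546929]
```

```bash
python3 sk.py 292.3 186.1;python3 sk.py 291.5 186.1
```

```text
[0.0526828  0.21905779] [ 0.57483351 -0.0443779   0.17622183]
[0.05838251 0.20768688] [ 0.57601789 -0.04291824  0.17653711]
```

Call:
{"op": "move_arm", "data": {"motion": [[[-1, -0.6, -2.9, 0, 0, 0, 0], [-1, -0.6, -2.9, 0, 0, 0, 0]]]}}

```text
time_s: 7.55
position: [0.5762, -0.0074, 0.1671]
eef_rot: [[0.978, -0.207, -0.0], [-0.207, -0.978, 0.0], [-0.001, -0.0, -1.0]]
contact_force: [-0.3, 1.8, -0.7]
grip_width: -0.001
grip_force: 1.0
```

Call:
{"op": "move_arm", "data": {"motion": [[[-1, -0.4, -2, 0, 0, 0, 0], [-1, -0.4, -2, 0, 0, 0, 0]]]}}

```text
time_s: 7.75
position: [0.5758, -0.0096, 0.1671]
eef_rot: [[0.978, -0.207, -0.001], [-0.207, -0.978, 0.0], [-0.001, -0.0, -1.0]]
contact_force: [-0.0, 2.3, -2.1]
grip_width: 0.001
grip_force: 1.1
```

Call:
{"op": "move_arm", "data": {"motion": [[[-1, -0.4, -2, 0, 0, 0, 0], [-1, -0.4, -2, 0, 0, 0, 0]]]}}

```text
time_s: 7.95
position: [0.5755, -0.0117, 0.1672]
eef_rot: [[0.978, -0.207, -0.0], [-0.207, -0.978, -0.0], [-0.0, 0.0, -1.0]]
contact_force: [0.7, 2.2, -1.6]
grip_width: 0.001
grip_force: 1.1
```

Call:
{"op": "move_arm", "data": {"motion": [[[-1, -0.4, -2, 0, 0, 0, 0], [-1, -0.4, -2, 0, 0, 0, 0]]]}}

```text
time_s: 8.15
position: [0.5751, -0.0134, 0.1672]
eef_rot: [[0.978, -0.207, -0.0], [-0.207, -0.978, 0.001], [-0.0, -0.001, -1.0]]
contact_force: [0.8, 3.7, -1.8]
grip_width: -0.001
grip_force: 1.6
```

Call:
{"op": "move_arm", "data": {"motion": [[[-1, -0.3, -1.5, 0, 0, 0, 0], [-1, -0.3, -1.5, 0, 0, 0, 0]]]}}

```text
time_s: 8.35
position: [0.575, -0.0142, 0.1672]
eef_rot: [[0.978, -0.207, 0.0], [-0.207, -0.978, 0.002], [-0.0, -0.002, -1.0]]
contact_force: [0.2, 6.4, -2.1]
grip_width: 0.0
grip_force: 2.8
```

Call:
{"op": "move_arm", "data": {"motion": [[[-1, 3.1, 14.7, 0, 0, 0, 0], [-1, 3.1, 14.7, 0, 0, 0, 0], [-1, -40.9, 24.1, 0, 0, 0, 0], [-1, -40.9, 24.1, 0, 0, 0, 0], [-1, -49.8, -18, -5, 0, 0, 0], [-1, -49.8, -18, -5, 0, 0, 0], [-1, -49.8, -18, -5, 0, 0, 0]]]}}

```text
time_s: 9.05
position: [0.5254, -0.0338, 0.1627]
eef_rot: [[0.978, -0.208, 0.001], [-0.208, -0.978, -0.001], [0.001, 0.0, -1.0]]
contact_force: [0.2, 1.2, 0.8]
grip_width: -0.0
grip_force: 0.0
```

```bash
python3 look.py pics/l3.png 568 -40 177
```

```text
[ 0.5254 -0.0338  0.1627] [0.2 1.2 0.8] 9.05
top [258 180]
[]
side [248 140]
[(array([568., -28., 165.]), 0.57)]
```

View pics/l3.png

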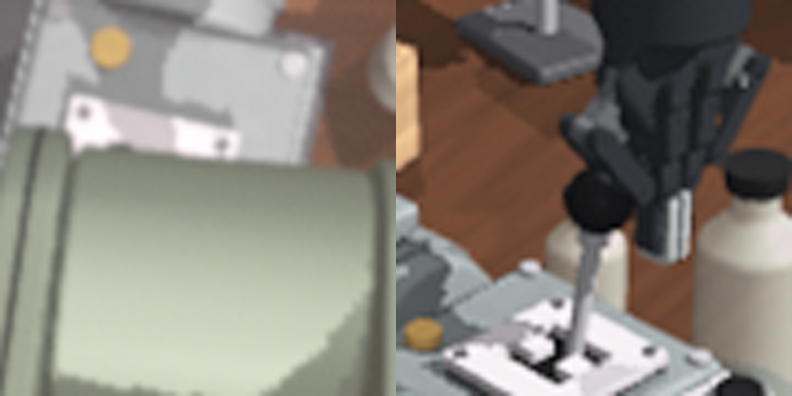

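Call:
{"op": "move_arm", "data": {"motion": [[[-1, 9.8, -2.1, 0, 0, 0, 0], [-1, 14.7, -3.1, 0, 0, 0, 0], [-1, 19.6, -4.2, 0, 0, 0, 0], [-1, 24.5, -5.2, 0, 0, 0, 0], [-1, 29.3, -6.2, 0, 0, 0, 0], [-1, 34.2, -7.3, 0, 0, 0, 0], [-1, 34.2, -7.3, 0, 0, 0, 0]]]}}

```text
time_s: 9.95
position: [0.5601, -0.0405, 0.1622]
eef_rot: [[0.978, -0.207, 0.001], [-0.207, -0.978, -0.0], [0.001, -0.0, -1.0]]
contact_force: [-0.8, 0.6, 0.4]
grip_width: -0.001
grip_force: 0.7
```

Call:
{"op": "move_arm", "data": {"motion": [[[-1, 3.9, -0.8, 0, 0, 0, 0], [-1, 6.8, -1.4, 0, 0, 0, 0], [-1, 9.8, -2.1, 0, 0, 0, 0], [-1, 9.8, -2.1, 0, 0, 0, 0]]]}}

```text
time_s: 10.35
position: [0.5693, -0.0424, 0.1619]
eef_rot: [[0.978, -0.207, -0.0], [-0.207, -0.978, 0.0], [-0.0, -0.0, -1.0]]
contact_force: [-1.3, 0.8, -2.2]
grip_width: -0.002
grip_force: 1.0
```

Call:
{"op": "move_arm", "data": {"motion": [[[-1, 2.9, -0.6, 0, 0, 0, 0], [-1, 4.9, -1, 0, 0, 0, 0], [-1, 4.9, -1, 0, 0, 0, 0]]]}}

```text
time_s: 10.65
position: [0.5741, -0.0435, 0.1621]
eef_rot: [[0.978, -0.207, -0.0], [-0.207, -0.978, -0.0], [-0.0, 0.0, -1.0]]
contact_force: [-3.5, 0.9, -2.3]
grip_width: 0.003
grip_force: 1.2
```

Call:
{"op": "move_arm", "data": {"motion": [[[-1, 2, -0.4, 0, 0, 0, 0], [-1, 2, -0.4, 0, 0, 0, 0]]]}}

```text
time_s: 10.85
position: [0.5756, -0.0438, 0.1621]
eef_rot: [[0.978, -0.207, -0.001], [-0.207, -0.978, 0.0], [-0.001, 0.0, -1.0]]
contact_force: [-3.5, 0.3, -1.7]
grip_width: -0.002
grip_force: 2.0
```

Call:
{"op": "move_arm", "data": {"motion": [[[-1, 2, -0.4, 0, 0, 0, 0], [-1, 2, -0.4, 0, 0, 0, 0]]]}}

```text
time_s: 11.05
position: [0.5763, -0.044, 0.1619]
eef_rot: [[0.978, -0.207, -0.004], [-0.207, -0.978, 0.001], [-0.004, 0.0, -1.0]]
contact_force: [-7.2, 1.8, -1.3]
grip_width: 0.001
grip_force: 3.5
```

Call:
{"op": "move_arm", "data": {"motion": [[[-1, 0, 0, 0, 0, 0, 0], [-1, -20, 4, 0, 0, 0, 0], [-1, -60, 11, 0, 0, 0, 0], [-1, -103, 17.5, 0, 0, 0, 0], [-1, -103, 17.5, -20, 0, 0, 0], [-1, -103, 17.5, -40, 0, 0, 0], [-1, -103, 17.5, -40, 0, 0, 0], [-1, -103, 17.5, -40, 0, 0, 0]]]}}

```text
time_s: 11.85
position: [0.4765, -0.027, 0.1232]
eef_rot: [[0.978, -0.207, 0.003], [-0.207, -0.978, -0.001], [0.003, -0.0, -1.0]]
contact_force: [0.6, 0.3, 0.3]
grip_width: -0.005
grip_force: 0.0
```

```bash
python3 look.py pics/l4.png 530 -35 150
```

```text
[ 0.4765 -0.027   0.1232] [0.6 0.3 0.3] 11.85
top [255 200]
[(array([603., -43., 186.]), 0.77)]
side [261 156]
[(array([594., -38., 166.]), 0.72), (array([ 518., -152.,   51.]), 0.21)]
```

View pics/l4.png

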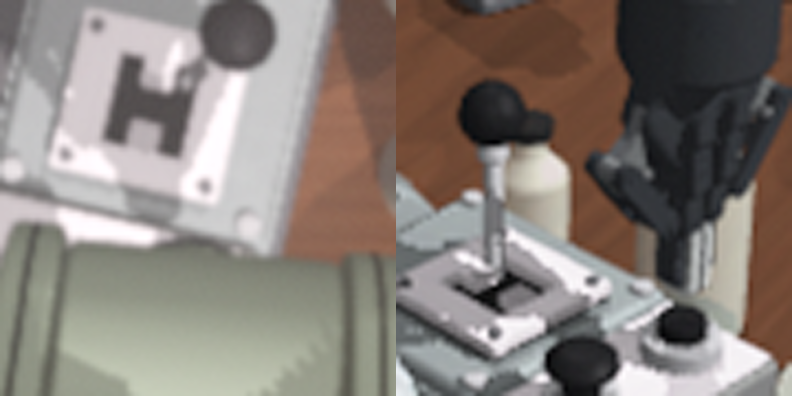

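Call:
{"op": "move_arm", "data": {"motion": [[[-1, 0, 0, -8, 0, 0, 0], [-1, 0, 0, -14, 0, 0, 0], [-1, 0, 0, -17, 0, 0, 0], [-1, 0, 0, -19, 0, 0, 0], [-1, 0, 0, -19, 0, 0, 0]]]}}

```text
time_s: 12.55
position: [0.4749, -0.0268, 0.1033]
eef_rot: [[0.978, -0.207, -0.001], [-0.207, -0.978, -0.0], [-0.001, 0.0, -1.0]]
contact_force: [-1.6, -0.5, 3.5]
grip_width: 0.003
grip_force: 1.9
```

Call:
{"op": "move_arm", "data": {"motion": [[[-1, 0, 0, -2, 0, 0, 0], [-1, 0, 0, -2, 0, 0, 0]]]}}

```text
time_s: 12.75
position: [0.4749, -0.0268, 0.1016]
eef_rot: [[0.978, -0.207, -0.0], [-0.207, -0.978, -0.0], [-0.0, 0.0, -1.0]]
contact_force: [-0.8, -0.2, 4.5]
grip_width: -0.001
grip_force: 2.4
```

Call:
{"op": "move_arm", "data": {"motion": [[[-1, 0, 0, -2, 0, 0, 0], [-1, 0, 0, -2, 0, 0, 0], [-1, 0, 0, -2, 0, 0, 0]]]}}

```text
time_s: 13.05
position: [0.4749, -0.0268, 0.1013]
eef_rot: [[0.978, -0.207, 0.001], [-0.207, -0.978, -0.0], [0.001, 0.0, -1.0]]
contact_force: [-5.7, -0.0, 17.9]
grip_width: -0.0
grip_force: 9.1
```

Call:
{"op": "move_arm", "data": {"motion": [[[-1, 0, 0, 5, 0, 0, 0], [-1, 0, 0, 30, 0, 0, 0], [-1, 0, 0, 70, 0, 0, 0], [-1, -30, 0, 100, 0, 0, 0], [-1, -60, 0, 110, 0, 0, 0], [-1, -60, 0, 110, 0, 0, 0], [-1, -60, 0, 110, 0, 0, 0], [-1, -60, 0, 110, 0, 0, 0]]]}}

```text
time_s: 13.85
position: [0.4154, -0.0268, 0.2088]
eef_rot: [[0.978, -0.207, -0.0], [-0.207, -0.978, -0.0], [-0.0, 0.0, -1.0]]
contact_force: [0.8, -0.7, 0.2]
grip_width: -0.003
grip_force: 0.0
```

```bash
python3 - <<'E'
from h import *
p,T=cap('side'); cv2.imwrite('pics/f.png',cv2.resize(p['pixels'][150:270,230:390,::-1],None,fx=4,fy=4))
s=observe(); print(s['position'],s['contact_force'],s['time_s'])
E
```

```text
[ 0.41549123 -0.0267679   0.20867786] [-0.27398519  0.49778036 -0.30078554] 13.9
```

View pics/f.png

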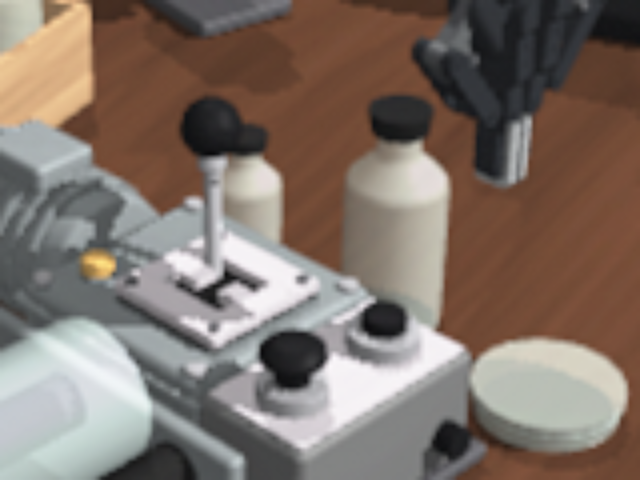

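The picture shows the knob at (212,125) with the stem at the far end of the right slot. The start button at (383,320) is up again, the stop button is untouched and the glassware stands as before.

```bash
python3 -c "from station import finish_job; print(finish_job())"
```

```text
the job is handed in; nothing more can be done
None
```

The job is handed in, and the result has not come back: the lever is home in the third slot, the start button was pressed fully in (about 18 N at the stop) and is back up, and in the last picture the stop button and the glassware in view looked undisturbed.

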